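# Count three printed discs into a tray and slide it into its case

### The arm

A 6-joint arm with a two-finger parallel gripper is mounted at the origin on the work surface. World frame = base frame: x ahead of the robot, y to its left, z up, the work surface at z = 0. Lengths are in mm, angles in rad, forces in N, time in s.
With the tool pointing down it reaches from about 425 to 1125 mm from the base axis. Payload 14.9 kg.
Tool frame: the origin (TCP) lies at the very end of the fingers, on their centre line; the grasp point (between the pads) lies 19 mm behind it (r.hold_point_z is the z of the grasp point in the tool frame, in mm); z points along the fingers, y is the line along which they close (so a half turn about z gives the same grasp; the last joint's range is limited). The gripper opens to 91 mm and grips with 3 to 60 N. Pads are 32 mm wide; open, the fingers measure 118 mm over their backs; the gripper's body (76 mm by 178 mm) begins 60 mm behind the grasp point.
Start: joints at [-1.237, 0.379, 1.734, -0, 1.028, -0.033], TCP at [251.038, -653.451, 213.932] pointing down, gripper open.
Joint ranges: [-2.77, 2.77], [-0.74, 2.19], [0, 2.66], [-1.06, 4.2], [0.31, 2.87], [-3.08, 3.08]. Speed limits (rad/s): [1.89, 1.89, 2.39, 3.14, 3.14, 3.14].

### API

Orientations are given as a unit quaternion [x, y, z, w].
In Python, from plant import r, solver, eyes, search_frame, landmark_of gives the robot as it stands. Calls block until the motion is done:
- r.move_to(position, orientation): joint-space move of the TCP to a pose.
- r.movel(position, orientation=None, vel=150): straight line of the TCP; orientation=None keeps the orientation; vel is the mean speed in mm/s.
- r.goto_joints(angles): joint-space move.
- r.grip(opening): finger opening in mm; the grip force is fixed at half the most; returns when the fingers have stopped.
- r.sleep(seconds).
- solver.ik(position, orientation): joint angles nearest the present ones, or None.
- r.get_state(): the state.
- eyes.camera(name): name is "scene" or "top" or "wrist"; returns a dict with "image" (420x560x3 uint8, red, green, blue), "depth" (420x560 float32, mm along the optical axis (not along the pixel's ray), 0 where there is no reading), "camera_matrix" (3x3 intrinsics, pixels), "rvec" (rotation vector, rad) and "tvec" (3), from world to camera coordinates, as OpenCV has them. Camera axes: x right, y down, z forward; pixel columns grow to the right and rows downward; lengths in mm; the calibration is good to about 2 mm. A picture is of the moment at which its call begins.
A pose or a line that the arm cannot do raises r.MotionError and nothing moves.
- r.job_done(): hands the job in; it is judged then, once.
Trained networks look in the newest picture that a camera, given by its name, has taken for a name from the list of things; names that differ only in an ending like _2 or _b are one class to them, and where a whole thing is asked for, a point or a joint stands for the part that bears it (a point fixed in the world has none). Each returns a list of dicts, best first, with "score" (0 to 1); they miss things now and then, are a little off and sometimes report something else, mostly with a low value. They report only what shows in the picture. A call takes as long as a camera call.
- search_frame(camera, name): "centre" ([column, row] in pixels, amid what is visible of it).
- landmark_of(camera, name): "centre" ([column, row] in pixels: a listed point, or the origin of a listed thing).
The state is a dict: "clock": time; "joints": joint angles; "joint_vel": joint speeds; "joint_torque": joint torques, N m; "tool_pos": TCP position; "ee_rot": TCP orientation; "ft_force": force on the tool from outside, world axes, zero at the start; "wrist_torque": the same for the moment, N m; "width": finger opening in mm; "finger_force": force on a finger pad.
Only numpy, scipy, OpenCV 4.12 (cv2) and the standard library are available. Lean on these libraries where they do the work, as an engineer would, in place of code of your own. Each camera call takes 0.05 s, during which the arm holds its last target. There are 200 camera calls.

### The job

This order is for three discs: with a fingertip pressed gently on top, drag the discs one at a time off the open end of the trough into the white tray, one lying flat in each bay, sliding the tray along towards the orange case so that an empty bay is ready for each. Leave the other two discs in the trough, then, once all three are in, push the tray fully home into the case, flush with its mouth. Do not press any disc hard (it cracks) and leave the reject disc and the tools around alone.

Things in the scene. Friction and masses are not known exactly. Their poses are not given: they have to be found in the camera images.
- station: fixed packing station: black trough, tray lane, orange case. Origin on the table (z = 0) straight below the middle of the trough's lip; x = along the trough to its open end (the way discs are dragged, away from the robot), y = left of that, z up. All station mm below are in this frame. Station, tray and discs are slick plastic
- lip (a point): middle of the trough's lip edge, on its floor (station 0, 0, 21.5 mm), station axes. Trough: floor top z 21.5 and 4 thick at the lip, from x = -224 (closed back wall, top z 35.5) to 0 (open end over the tray); inner width 46, side walls 5 thick, tops z 28.5, i.e. 2 below the disc tops
- lane (a point): middle of the tray lane's open end on its base (station 27, 150, 5 mm), station axes. Base top z 5; two straight aluminium rails run along y from 0 to 150, inner faces at x -5.5 and 59.5, tops z 15; they lead the tray under the lip and into the case
- mouth (a point): middle of the case's mouth at base height (station 27, -32, 5 mm), station axes. Orange case: sleeve with roof, mouth faces +y, inside 65 wide in line with the rails, inner roof z 22, roof top z 25, end stop at y -195 (163 deep). The tray slides in along -y with 1.5 mm play a side until it meets the stop
- tray: loose white tray 62 (x) x 162 (y) x 11 high, 80-180 g, origin centre of its underside, axes as the station. Floor, walls, 2 dividers 3 thick; three bays along y, each 56 (x) x 50 (y), 8 deep, centres at y -53 (nearest the case), 0, 53. Starts with bay -53 under the lip within a few mm; each 53 mm slide to the case brings the next. Home: origin at station y -114, rear end flush with the mouth
- disc_1: loose blue printed disc, 44 mm across, 9 thick, about 20 g, flat in the trough, at the open end, next to the lip; origin at its centre (4.5 below its top face), z its axis. The five lie edge to edge: no finger fits beside or behind. Slick on the trough, grippy to a fingertip: pressed on top with 4 to 15 N it follows the fingertip. Hard: touch down at about 5 mm/s, over 40 N cracks it
- disc_2: loose blue printed disc, 44 mm across, 9 thick, about 20 g, flat in the trough, second from the lip; origin at its centre (4.5 below its top face), z its axis. The five lie edge to edge: no finger fits beside or behind. Slick on the trough, grippy to a fingertip: pressed on top with 4 to 15 N it follows the fingertip. Hard: touch down at about 5 mm/s, over 40 N cracks it
- disc_3: loose blue printed disc, 44 mm across, 9 thick, about 20 g, flat in the trough, third from the lip; origin at its centre (4.5 below its top face), z its axis. The five lie edge to edge: no finger fits beside or behind. Slick on the trough, grippy to a fingertip: pressed on top with 4 to 15 N it follows the fingertip. Hard: touch down at about 5 mm/s, over 40 N cracks it
- disc_4: loose blue printed disc, 44 mm across, 9 thick, about 20 g, flat in the trough, fourth from the lip; stays there; origin at its centre (4.5 below its top face), z its axis. The five lie edge to edge: no finger fits beside or behind. Slick on the trough, grippy to a fingertip: pressed on top with 4 to 15 N it follows the fingertip. Hard: touch down at about 5 mm/s, over 40 N cracks it
- disc_5: loose blue printed disc, 44 mm across, 9 thick, about 20 g, flat in the trough, last, at the closed back; stays there; origin at its centre (4.5 below its top face), z its axis. The five lie edge to edge: no finger fits beside or behind. Slick on the trough, grippy to a fingertip: pressed on top with 4 to 15 N it follows the fingertip. Hard: touch down at about 5 mm/s, over 40 N cracks it
- reject: white plastic disc, 44 mm across, 9 mm thick, a reject print lying on the table right of the trough; bystander, leave alone; origin centre of its underside
- caliper: steel caliper with black readout, about 200 x 70 x 14 mm, lying left of the trough; bystander, leave alone; origin under its readout
- screwdriver: screwdriver 160 mm long lying beyond the rails; bystander, leave alone; origin under its middle
- bracket: white printed U bracket, 50 x 40 x 36 mm, standing beyond the case; bystander, leave alone; origin centre of its underside
- hexkeys: red hex-key holder with dark keys, about 130 x 22 x 14 mm, right of the trough; bystander, leave alone; origin under the holder's middle

How it is judged (in metres and radians):
On the way:
1. three discs lie in the tray, one to a bay, the tray still sticking out of the case (x of disc_1 in the frame of tray between -0.028 and 0.028 m and y of disc_1 in the frame of tray between -0.078 and 0.078 m and z of disc_1 in the frame of tray between 0.003 and 0.0105 m and x of disc_2 in the frame of tray between -0.028 and 0.028 m and y of disc_2 in the frame of tray between -0.078 and 0.078 m and z of disc_2 in the frame of tray between 0.003 and 0.0105 m and x of disc_3 in the frame of tray between -0.028 and 0.028 m and y of disc_3 in the frame of tray between -0.078 and 0.078 m and z of disc_3 in the frame of tray between 0.003 and 0.0105 m and y of tray in the frame of station above -0.095 m), for 0.2 s.
At the end, for the whole second after the job is handed in: discs 1, 2 and 3 lie flat in the tray (centres within 10.5 mm of its underside, so one to a bay), discs 4 and 5 are still in the trough, and the tray is at rest in the case, within 4 mm of fully home (x of disc_1 in the frame of tray between -0.028 and 0.028 m and y of disc_1 in the frame of tray between -0.078 and 0.078 m and z of disc_1 in the frame of tray between 0.003 and 0.0105 m and x of disc_2 in the frame of tray between -0.028 and 0.028 m and y of disc_2 in the frame of tray between -0.078 and 0.078 m and z of disc_2 in the frame of tray between 0.003 and 0.0105 m and x of disc_3 in the frame of tray between -0.028 and 0.028 m and y of disc_3 in the frame of tray between -0.078 and 0.078 m and z of disc_3 in the frame of tray between 0.003 and 0.0105 m and x of disc_4 in the frame of station between -0.226 and -0.02 m and y of disc_4 in the frame of station between -0.008 and 0.008 m and z of disc_4 in the frame of station between 0.02 and 0.03 m and x of disc_5 in the frame of station between -0.226 and -0.02 m and y of disc_5 in the frame of station between -0.008 and 0.008 m and z of disc_5 in the frame of station between 0.02 and 0.03 m and y of tray in the frame of station below -0.11 m and z of tray in the frame of station below 0.008 m and linear speed of tray below 0.01 m/s); the robot touches nothing.
It fails at once if a disc is pressed with more than 40 N (contact force between the fingers and disc_1 above 40 N or contact force between the fingers and disc_2 above 40 N or contact force between the fingers and disc_3 above 40 N or contact force between the fingers and disc_4 above 40 N or contact force between the fingers and disc_5 above 40 N).
It fails at once if a bystander is moved by more than 20 mm (distance of any of reject, caliper, screwdriver, bracket, hexkeys from where it was at the start of the episode above 0.02 m).
It also fails if it takes over 72 s, if anything falls off the work surface, if the arm or the gripper's body presses on something with over 40 N, if the wrist force passes 120 N, or if a joint passes its speed limit or range.

## Working session

There is one attempt and no reset: what is moved stays moved. The work goes in short steps, each a Python script; the robot and the scene stay as the last script left them, time stands still between calls to the robot, and variables do not carry over. Pictures are saved under pics/ and viewed, at most 10 in all, crops included, and the job is handed in when it is done.

```bash
ls; mkdir -p pics
cat > h.py <<'E'
import numpy as np, cv2
from plant import r, solver, eyes, search_frame, landmark_of
def cam(n):
    c=eyes.camera(n); R=cv2.Rodrigues(np.array(c["rvec"],float))[0]; c["R"]=R; c["t"]=np.array(c["tvec"],float).ravel(); c["K"]=np.array(c["camera_matrix"]); return c
def ray(c,uv):
    d=c["R"].T@np.linalg.inv(c["K"])@np.array([uv[0],uv[1],1.]); o=-c["R"].T@c["t"]; return o,d
def at_z(c,uv,z):
    o,d=ray(c,uv); return o+d*(z-o[2])/d[2]
def dpt(c,uv):
    u,v=int(round(uv[0])),int(round(uv[1])); o,d=ray(c,uv); return o+d*c["depth"][v,u]
def save(c,f): cv2.imwrite(f,cv2.cvtColor(c["image"],cv2.COLOR_RGB2BGR))
E
cat > a.py <<'E'
from h import *
np.set_printoptions(precision=1,suppress=True)
z=dict(lip=21.5,lane=5,mouth=5,tray=5,disc_1=26,reject=0,caliper=0,screwdriver=0,bracket=0,hexkeys=0,station=0)
for n in ["top","scene"]:
    c=cam(n); save(c,f"pics/{n}0.png"); print(n,-c["R"].T@c["t"])
    for k in z:
        for d in landmark_of(n,k)[:5]:
            print(k,round(d["score"],2),np.array(d["centre"]),at_z(c,d["centre"],z[k]),dpt(c,d["centre"]))
print(r.get_state())
E
python3 a.py
```

```text
pics
plant.py
top [ 368.8   -8.4 1040.7]
lip 0.59 [299.2 204.6] [559.5 -34.9  21.5] [561.5 -35.2  10.6]
lane 0.88 [224.  209.4] [557.1 116.    5. ] [558.1 116.6  -0.4]
mouth 0.93 [313.1 192.8] [585.9 -64.1   5. ] [587.1 -64.4  -0.7]
tray 0.91 [275.2 200.2] [573.   12.6   5. ] [572.4  12.5   7.7]
disc_1 0.96 [321.4 309.1] [356.3 -70.2  26. ] [356.4 -69.9  31.9]
disc_1 0.76 [315. 289.] [394.2 -59.6  26. ] [394.1 -59.4  28.9]
disc_1 0.73 [305.9 217.6] [532.4 -47.1  26. ] [531.7 -46.9  30.5]
disc_1 0.7 [311.1 262.3] [445.1 -54.   26. ] [444.8 -53.9  29.5]
disc_1 0.57 [309.7 239.4] [489.4 -52.9  26. ] [488.9 -52.7  30.3]
reject 0.85 [354.2 242. ] [ 485.  -141.9    0. ] [ 484.3 -141.2    5.9]
caliper 0.76 [207.5 258.6] [459.6 150.1   0. ] [458.3 147.9  14.5]
screwdriver 0.89 [251.1 152.2] [676.1  59.8   0. ] [671.9  58.9  14.4]
screwdriver 0.49 [220.8 207.8] [561.5 123.    0. ] [561.9 123.3  -2.4]
bracket 0.7 [357.2 137.9] [ 699.6 -159.1    0. ] [ 698.7 -158.7    2.7]
bracket 0.53 [403.8 239.1] [ 488.1 -239.9    0. ] [ 486.4 -236.5   15.4]
hexkeys 0.71 [403.8 241. ] [ 484.4 -239.6    0. ] 
[... 898 characters left out ...]
2.9  57.8  13.5]
bracket 0.95 [179.8 287.2] [ 694.9 -156.7    0. ] [ 698.6 -155.2    5.3]
hexkeys 0.74 [256.3 219.4] [511.8 -42.2   0. ] [540.  -37.9  30. ]
hexkeys 0.7 [166.2 205.6] [ 494.6 -232.9   -0. ] [ 510.5 -226.5   16.6]
station 0.61 [258.3 235.6] [555.  -32.4   0. ] [562.4 -31.3   8.4]
{'clock': 1.2, 'joints': array([-1.2,  0.4,  1.7,  0. ,  1. , -0. ]), 'joint_vel': array([-0., -0.,  0., -0.,  0., -0.]), 'joint_torque': array([ -0. , -76.4, -43.5,   0.1,   0. ,   0. ]), 'tool_pos': array([ 251. , -653.5,  213.9]), 'ee_rot': array([ 1. ,  0.2,  0. , -0. ]), 'ft_force': array([-0.4, -0.1, -0.2]), 'wrist_torque': array([-0., -0., -0.]), 'finger_force': 0.0, 'width': 90.92962249838438}
```

```bash
python3 -c "
import cv2
a=cv2.imread('pics/top0.png')[110:350,170:450];cv2.imwrite('pics/top0c.png',cv2.resize(a,None,fx=2.5,fy=2.5,interpolation=3))"
```

```text
(no output)
```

View pics/top0c.png

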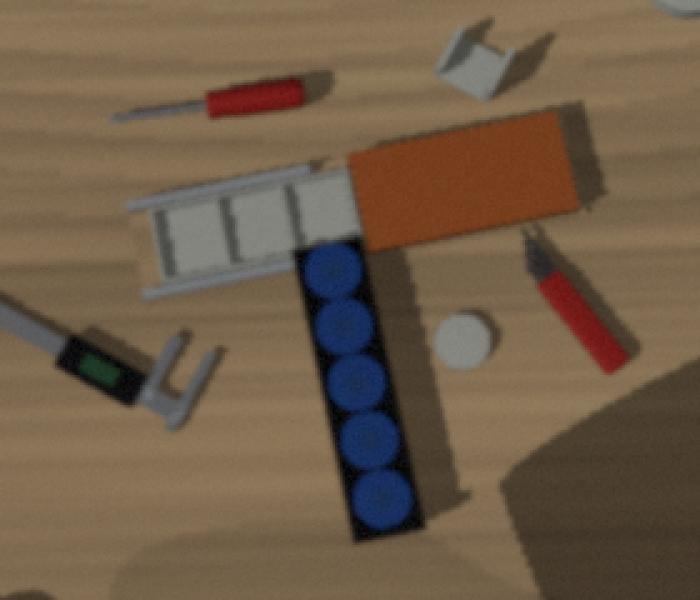

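```bash
cat > b.py <<'E'
from h import *
np.set_printoptions(precision=2,suppress=True)
def proj(c,P):
    return cv2.projectPoints(np.array(P,float),c["rvec"],c["tvec"],c["K"],None)[0].reshape(-1,2)
def uvw(c,m,z):
    v,u=np.nonzero(m); p=np.c_[u,v,np.ones(len(u))]@np.linalg.inv(c["K"]).T@c["R"]; o=-c["R"].T@c["t"]
    return (o+p*((z-o[2])/p[:,2])[:,None])[:,:2]
def fit(n):
    c=cam(n); h=cv2.cvtColor(c["image"],cv2.COLOR_RGB2HSV)
    H,S,V=h[...,0].astype(int),h[...,1],h[...,2]
    blue=(H>100)&(H<130)&(S>120)&(V>60)
    org=(H>5)&(H<16)&(S>185)&(V>90)
    def big(m,k=1):
        m=cv2.morphologyEx(m.astype(np.uint8),cv2.MORPH_OPEN,np.ones((3,3)))
        N,L,s,_=cv2.connectedComponentsWithStats(m); return L==1+np.argmax(s[1:,4])
    blue=cv2.morphologyEx(blue.astype(np.uint8),cv2.MORPH_OPEN,np.ones((2,2)))>0
    B=uvw(c,blue,30.5); 
    rb=cv2.minAreaRect(B.astype(np.float32)); ev=np.linalg.eigh(np.cov(B.T))[1][:,1]; ev*=np.sign(ev[0])
    print(n,"blue",blue.sum(),B.mean(0),rb,"yaw",np.arctan2(ev[1],ev[0]))
    O=uvw(c,big(org),25.); ro=cv2.minAreaRect(O.astype(np.float32))
    ev=np.linalg.eigh(np.cov(O.T))[1][:,1]; ev*=np.sign(ev[1])
    print("orange",len(O),O.mean(0),ro,"yaw",np.arctan2(-ev[0],ev[1]))
    return c
if __name__=="__main__":
    for n in ["top","scene"]: fit(n)
E
python3 b.py
```

```text
top blue 4721 [717.29 -21.2 ] ((650.2398681640625, 15.10198974609375), (636.3488159179688, 1130.06103515625), 1.439976453781128) yaw 1.5225866254396798
orange 2353 [ 600.89 -147.45] ((601.2398681640625, -146.72683715820312), (77.91106414794922, 164.32420349121094), 10.52207088470459) yaw 0.19542190929066525
scene blue 1291 [454.27 -50.93] ((447.550537109375, -52.256988525390625), (219.07110595703125, 42.96657180786133), 10.54666805267334) yaw 0.17653664858735663
orange 2909 [ 604.62 -145.06] ((604.1691284179688, -144.7139892578125), (84.75814819335938, 166.89755249023438), 10.524584770202637) yaw 0.18538681133842114
```

```bash
cat >> h.py <<'E'
def Q(a): return [float(np.cos(a/2)),float(np.sin(a/2)),0.,0.]
E
cat > c.py <<'E'
from h import *
from b import *
c=cam("wrist"); 
r.move_to([500,-50,330],Q(.184)); r.grip(0)
s=r.get_state(); print(s["clock"],s["joints"],s["ft_force"],s["width"])
c=cam("wrist"); save(c,"pics/w1.png"); print(-c["R"].T@c["t"])
np.savez("w1.npz",**{k:np.array(c[k]) for k in c})
for k,z in dict(lip=21.5,lane=5,mouth=5,tray=5,disc_1=26).items():
    for d in landmark_of("wrist",k)[:5]: print(k,round(d["score"],2),np.array(d["centre"]),at_z(c,d["centre"],z),dpt(c,d["centre"]))
E
python3 c.py
```

```text
5.075 [-0.15 -0.07  2.04 -0.    1.18  1.24] [ 0.59  0.38 -0.35] 0.6556313504720273
[572.43 -37.56 500.1 ]
lip 0.88 [271.7 141.7] [549.65 -29.48  21.5 ] [550.04 -29.61  29.67]
lane 0.6 [180.3 123.7] [549.99 114.64   5.  ] [549.95 114.9    4.18]
mouth 0.65 [297.  120.9] [586.84 -62.1    5.  ] [586.84 -62.09   5.11]
mouth 0.59 [277.3 158.7] [524.44 -42.6    5.  ] [526.86 -42.34  30.01]
mouth 0.41 [273.6 237.7] [392.07 -60.38   5.  ] [516.14 -44.69 345.58]
tray 0.78 [241.9 122.5] [569.05  21.18   5.  ] [569.08  20.74   8.68]
disc_1 0.97 [278.  158.3] [527.26 -43.32  26.  ] [527.73 -43.26  30.91]
disc_1 0.92 [277.3 211.9] [443.75 -57.5   26.  ] [444.91 -57.32  30.27]
disc_1 0.9 [276.  185.4] [485.53 -47.81  26.  ] [486.18 -47.73  29.54]
disc_1 0.62 [277.5 261.8] [358.95 -73.34  26.  ] [516.35 -46.96 375.57]
disc_1 0.54 [275.1 239. ] [397.95 -62.22  26.  ] [515.86 -45.56 346.39]
```

View pics/w1.png

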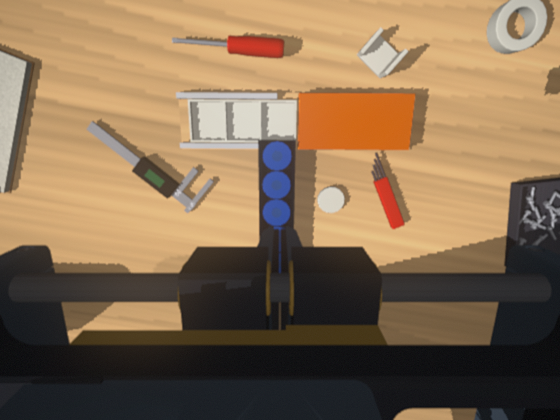

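```bash
cat > d.py <<'E'
from b import *
c=dict(np.load("w1.npz")); h=cv2.cvtColor(c["image"],cv2.COLOR_RGB2HSV)
H,S,V=[h[...,i].astype(int) for i in range(3)]
def comps(m,z,lo):
    N,L,s,_=cv2.connectedComponentsWithStats(cv2.morphologyEx(m.astype(np.uint8),cv2.MORPH_OPEN,np.ones((3,3))))
    for i in range(1,N):
        if s[i,4]>lo:
            P=uvw(c,L==i,z); print(s[i],P.mean(0),cv2.minAreaRect(P.astype(np.float32)))
print("blue");comps((H>100)&(H<130)&(S>120)&(V>60),30.5,200)
print("orange");comps((H>5)&(H<16)&(S>200)&(V>150),25,1000)
print("white");comps((S<45)&(V>150)&(np.arange(420)[:,None]<152)&(np.arange(560)[None]<305)&(np.arange(560)[None]>170),12,150)
big=cv2.resize(c["image"][80:240,160:430],None,fx=2.9,fy=2.9,interpolation=cv2.INTER_CUBIC)
# overlay model for candidate pose
a=.184; R=np.array([[np.cos(a),-np.sin(a)],[np.sin(a),np.cos(a)]]); o=np.array([553.,-36])
def ov(P):
    P=np.array(P,float); W=np.c_[P[:,:2]@R.T+o,P[:,2]]; q=(proj(c,W)-[160,80])*2.9
    cv2.polylines(big,[q.round().astype(int)],True,(0,255,0),1)
ov([(0,-28,28.5),(0,28,28.5),(-224,28,28.5),(-224,-28,28.5)])
ov([(-5.5,-32,25),(59.5,-32,25),(59.5,-195,25),(-5.5,-195,25)])
ov([(-5.5,0,15),(-5.5,150,15),(59.5,150,15),(59.5,0,15)])
t=np.linspace(0,6.3,24); ov(np.c_[-22+22*np.cos(t),22*np.sin(t),t*0+30.5])
ov([(-4,134,16),(58,134,16),(58,-28,16),(-4,-28,16)])
cv2.imwrite("pics/w1o.png",big[...,::-1])
E
python3 d.py
```

```text
blue
[ 263  142   28   87 1849] [488.62 -47.74] ((484.62286376953125, -48.32835388183594), (134.80307006835938, 41.21077346801758), 9.936640739440918)
orange
[ 299   94  115   55 6002] [ 602.33 -147.91] ((600.9793701171875, -146.29754638671875), (76.89356231689453, 165.86346435546875), 10.452953338623047)
white
[ 176   92  121   56 4725] [574.65  25.22] ((571.1544799804688, 28.46202850341797), (80.29679107666016, 179.56480407714844), 10.452701568603516)
```

View pics/w1o.png

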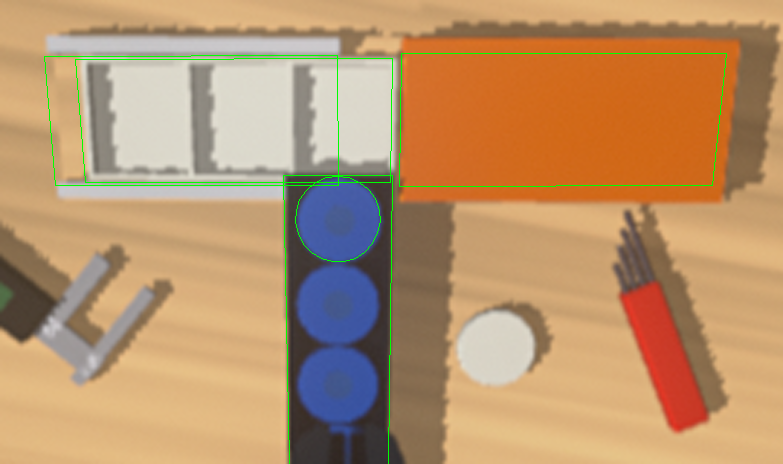

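```bash
cat >> h.py <<'E'
A=.184; O=np.array([553.,-36.]); RS=np.array([[np.cos(A),-np.sin(A)],[np.sin(A),np.cos(A)]])
def W(x,y,z): return [*(RS@[x,y]+O),float(z)]
def mv(x,y,z,v=100): r.movel(W(x,y,z),Q(A),vel=v)
def F():
    f=np.array(r.get_state()["ft_force"]); return np.r_[RS.T@f[:2],f[2]]
def st():
    s=r.get_state(); p=np.array(s["tool_pos"]); return round(s["clock"],2),np.r_[RS.T@(p[:2]-O),p[2]].round(2),F().round(1)
def touch(x,y,z0,target=7,zmin=29.0):
    b=F()[2]; z=z0
    while z>zmin:
        f=F()[2]-b
        if f>target: break
        z-=0.3 if f<1 else 0.15
        mv(x,y,z,5)
    return z,b
E
python3 - <<'E'
from h import *
r.movel(W(-25,0,60),Q(A),vel=250); print(st())
mv(-25,0,33,80); print(st())
z,b=touch(-25,0,33); print(z,b,st())
r.sleep(.1); print(st())
E
```

```text
(6.61, array([-24.47,  -0.19,  60.94]), array([-0.2, -0.9,  0.1]))
(7.09, array([-25.35,   0.1 ,  32.5 ]), array([-1. ,  0.3,  0.9]))
30.450000000000006 0.851027310362403 (9.34, array([-24.79,  -0.08,  30.76]), array([-1.7,  0.5,  8.2]))
(9.44, array([-24.8 ,  -0.07,  30.76]), array([-0.5,  0.8,  8.4]))
```

```bash
cat >> h.py <<'E'
def drag(x0,x1,z,b,v=60,step=10):
    x=x0
    while x<x1-.1:
        x=min(x+step,x1); mv(x,0,z,v); f=F()[2]-b; print(round(x,1),round(z,2),round(f,1))
        if x<-4:
            if f<6: z-=min(.3,(7.5-f)/25)
            elif f>11: z+=.12
    return z
E
python3 - <<'E'
from h import *
drag(-25,27,30.4,.85)
print(st())
c=cam("scene"); 
cv2.imwrite("pics/s1.png",cv2.resize(c["image"][140:320,150:390],None,fx=3,fy=3,interpolation=cv2.INTER_CUBIC)[...,::-1])
E
```

```text
-15 30.4 6.2
-5 30.4 6.7
5 30.4 7.4
15 30.4 9.0
25 30.4 -1.3
27 30.4 -0.8
(11.28, array([26.76,  0.05, 30.26]), array([ 0.2, -0.5,  0.1]))
```

View pics/s1.png

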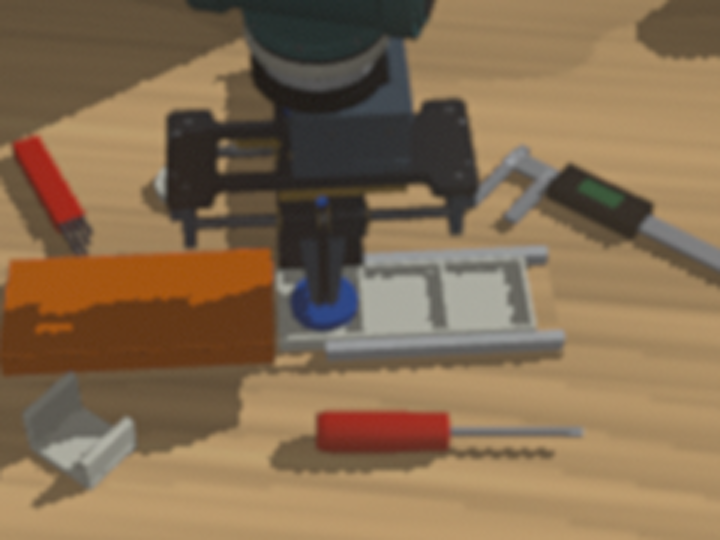

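```bash
cat >> h.py <<'E'
def seat(x=29):
    b=F()[2]; z=30.; 
    while z>17.3:
        z-=1.0 if z>19.5 else .5
        mv(x,0,z,15); f=F()[2]-b
        if f>6: break
    print("seat z",z,"f",round(f,1),st()[:2]); return z
E
python3 - <<'E'
from h import *
seat()
c=cam("scene"); print([ (round(d["score"],2),at_z(c,d["centre"],12.5).round(1)) for d in landmark_of("scene","disc_1")[:3]])
mv(29,0,60,150)
r.movel(W(27,175,60),Q(A),vel=250); print(st())
c=cam("wrist"); save(c,"pics/w2.png"); np.savez("w2.npz",**{k:np.array(c[k]) for k in c})
E
```

```text
seat z 17.0 f 6.3 (15.14, array([29.25, -0.06, 17.3 ]))
[(0.72, array([590.5, -31.3,  12.5]))]
(16.52, array([ 26.76, 174.4 ,  59.55]), array([-0.2, -0.3,  0.1]))
```

View pics/w2.png

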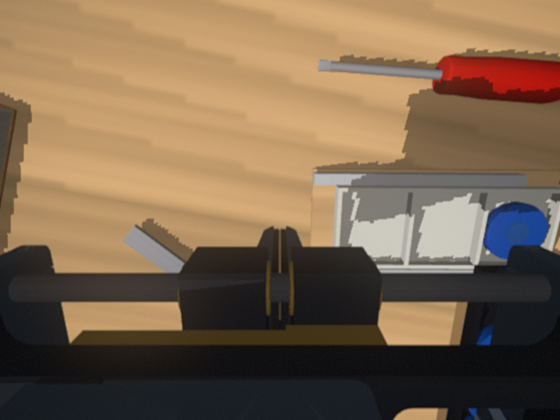

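```bash
cat > e.py <<'E'
from h import *
c=dict(np.load("w2.npz"))
for n,uv,z in [("rear",(336,225),16),("div1",(409,225),16),("div2",(486.5,200),16),("disc",(516,231),17),("rail",(314,178),15),("cal",(182,263),5),("cal2",(125,237),5)]:
    p=at_z(c,uv,z); print(n,(RS.T@(p[:2]-O)).round(1))
E
python3 e.py
```

```text
rear [ 31.6 132.5]
div1 [31.6 79.5]
div2 [50.1 26.4]
disc [27.2  1.7]
rail [ 65.9 149.4]
cal [ -3.3 250.8]
cal2 [ 18.6 293. ]
```

Run:
```python
from h import *
mv(27,170,10,120); b=F(); print(st())
y=152
mv(27,y,10,80)
while y>138:
    f=F()[1]-b[1]
    if f>1.0: break
    y-=.8; mv(27,y,10,12)
print("contact",y,st())
```

```text
(17.14, array([ 27.06, 169.66,  10.02]), array([-0.5, -0.5,  0.4]))
contact 149.59999999999997 (18.27, array([ 27.  , 149.58,  10.01]), array([-0.1,  0.7,  0.2]))
```

Run:
```python
from h import *
y=149.6
while y>130:
    y-=1; mv(27,y,10,20); f=np.mean([F()[1] for _ in range(3)]); print(round(y,1),round(f,2),end="; ")
    if f>1.6: break
print(st())
c=cam("wrist"); save(c,"pics/w3.png"); np.savez("w3.npz",**{k:np.array(c[k]) for k in c})
```

```text
148.6 -0.07; 147.6 -0.62; 146.6 0.43; 145.6 -0.5; 144.6 -0.0; 143.6 0.98; 142.6 -0.73; 141.6 -0.45; 140.6 -0.43; 139.6 0.96; 138.6 0.66; 137.6 0.18; 136.6 -0.3; 135.6 -0.53; 134.6 0.51; 133.6 0.09; 132.6 0.54; 131.6 0.02; 130.6 0.33; 129.6 0.63; (23.27, array([ 27.04, 129.54,  10.01]), array([-0.3,  0.6,  0.3]))
```

View pics/w3.png

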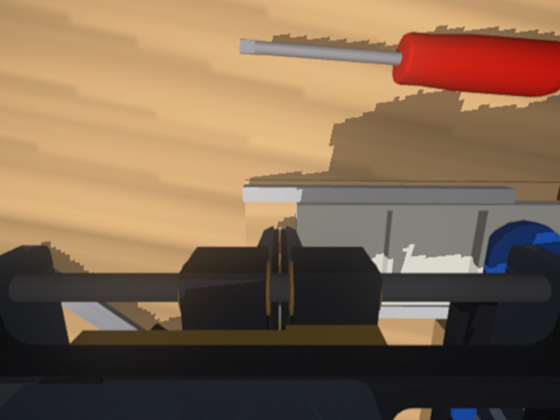

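```bash
sed -i 's/w2.npz/w3.npz/; s/^for n.*/for n,uv,z in [("rear",(297,215),16),("div1",(390,217),16),("div2",(482,217),16),("rail",(243,194),15)]:/' e.py; python3 e.py
```

```text
rear [ 53.6 119. ]
div1 [52.4 67.4]
div2 [52.4 16.5]
rail [ 65.3 148.6]
```

```bash
cat > p1.py <<'E'
from h import *
mv(27,89.5,10,50); print(st())
mv(27,97,10,80); mv(27,97,60,150)
r.movel(W(-69,0,60),Q(A),vel=250)
c=cam("wrist"); save(c,"pics/w4.png"); np.savez("w4.npz",**{k:np.array(c[k]) for k in c})
mv(-69,0,33,100); print(st())
E
python3 p1.py
```

```text
(24.27, array([27.04, 89.57, 10.03]), array([ 0.1, -0.2, -0.1]))
(26.17, array([-68.87,   0.49,  32.75]), array([0.1, 0.3, 0.9]))
```

View pics/w4.png

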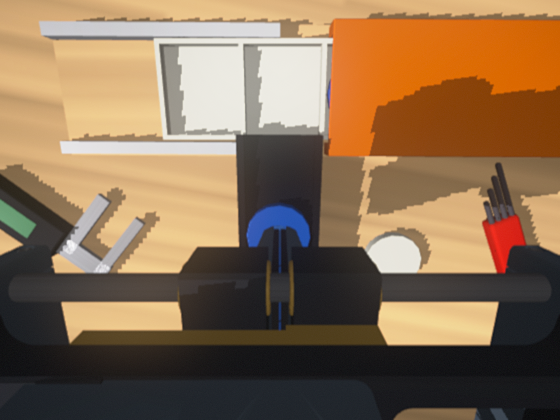

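```bash
sed -i 's/w3.npz/w4.npz/; s/^for n.*/for n,uv,z in [("rear",(157,90),16),("divs",(241.5,90),16),("div2",(323,90),16),("lip",(280,135),21.5),("mouth",(330,90),25),("disc2front",(278,205),30.5)]:/' e.py; python3 e.py
```

```text
rear [28.7 78.8]
divs [28.5 23.8]
div2 [ 28.4 -29.2]
lip [ 0.2 -1.2]
mouth [ 27.4 -32.3]
disc2front [-45.    0.3]
```

```bash
cat >> h.py <<'E'
def seat(x=29):
    b=F()[2]; mv(x,0,25,25); f=F()[2]-b; z=25.
    while z>17.3 and f<6:
        z-=1.0 if z>19.5 else .5
        mv(x,0,z,20); f=F()[2]-b
    print("seat z",z,"f",round(f,1),st()[:2]); return z
E
python3 - <<'E'
from h import *
z,b=touch(-69,0,32); print(z,b,st())
drag(-69,27,z,b,v=70,step=12); seat();
E
```

```text
30.349999999999998 0.8710808713055247 (27.82, array([-68.74,  -0.11,  30.75]), array([-2.3,  1.6, 10.7]))
-57 30.35 6.7
-45 30.35 8.1
-33 30.35 8.3
-21 30.35 8.7
-9 30.35 8.0
3 30.35 9.1
15 30.35 9.3
27 30.35 -1.3
seat z 17.0 f 5.7 (33.3, array([29.26, -0.05, 17.3 ]))
```

```bash
cat > p2.py <<'E'
from h import *
mv(29,0,45,150); r.movel(W(27,103,45),Q(A),vel=250); mv(27,103,10,120)
mv(27,38.5,10,50); print(st())
mv(27,47,10,80); mv(27,47,60,150)
r.movel(W(-112,0,60),Q(A),vel=250)
c=cam("wrist"); save(c,"pics/w5.png"); np.savez("w5.npz",**{k:np.array(c[k]) for k in c})
mv(-112,0,33,100); print(st())
E
python3 p2.py
```

```text
(36.08, array([26.98, 38.68,  9.98]), array([-0.6, -1. ,  0.2]))
(38.02, array([-111.72,    0.25,   32.75]), array([ 1.1, -0.4,  0.2]))
```

View pics/w5.png

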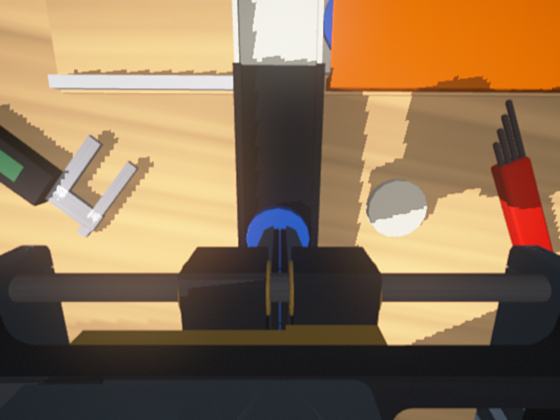

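Run:
```python
from h import *
z,b=touch(-112,0,32); print(z,b,st())
drag(-112,27,z,b,v=70,step=12); seat(); 
mv(29,0,45,150); r.movel(W(27,53,45),Q(A),vel=250); print(st())
c=cam("top"); cv2.imwrite("pics/t5.png",cv2.resize(c["image"][140:350,220:450],None,fx=2.8,fy=2.8,interpolation=cv2.INTER_CUBIC)[...,::-1])
```

```text
30.499999999999996 0.16301188101803946 (39.42, array([-1.1187e+02, -6.0000e-02,  3.0750e+01]), array([-1.1,  1.5,  7.8]))
-100 30.5 7.0
-88 30.5 8.2
-76 30.5 8.9
-64 30.5 8.8
-52 30.5 9.0
-40 30.5 10.0
-28 30.5 9.5
-16 30.5 9.7
-4 30.5 9.2
8 30.5 9.6
20 30.5 2.7
27 30.5 -0.9
seat z 17.0 f 5.8 (46.13, array([29.24, -0.07, 17.28]))
(46.83, array([26.54, 53.87, 44.31]), array([ 0.4, -0.2, -1.4]))
```

Run:
```python
from h import *
mv(27,53,10,120); b=F()[1]
mv(27,-17,10,50); y=-17.; f=0
while y>-27 and f<8:
    y-=.5; mv(27,y,10,20); f=F()[1]-b
print("home",y,f,st())
mv(27,-10,10,80); mv(27,-10,80,150); r.movel(W(-30,60,200),Q(A),vel=250)
c=cam("scene"); print(st())
cv2.imwrite("pics/s6.png",cv2.resize(c["image"][140:320,150:390],None,fx=3,fy=3,interpolation=cv2.INTER_CUBIC)[...,::-1])
```

```text
home -22.5 10.32755101898281 (51.62, array([ 26.98, -21.89,   9.98]), array([1.2, 9.8, 0.5]))
(53.34, array([-30.25,  59.65, 198.49]), array([ 0.2,  0.1, -0.5]))
```

View pics/s6.png

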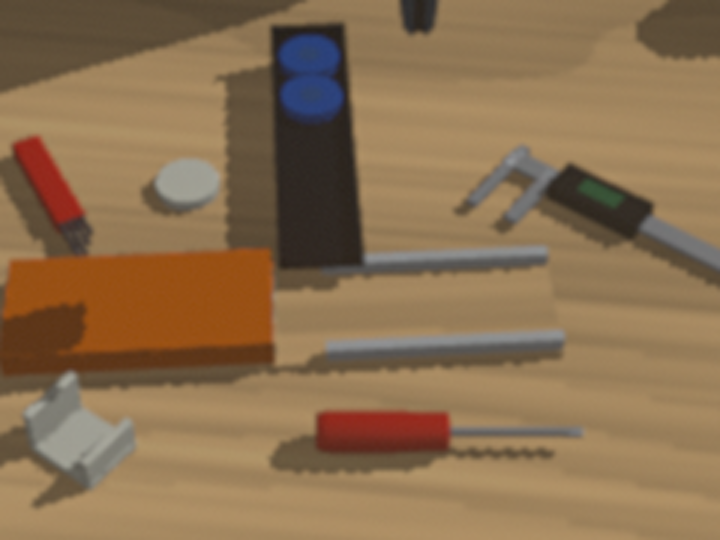

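The tray is fully inside the case, flush at its mouth (about (273,310)). Discs 4 and 5 are still in the trough at (312,97) and (310,53), and the bystanders are where they started.

```bash
python3 -c "
from h import *
print(r.job_done())"
```

```text
the job is handed in; nothing more can be done
None
```

The job is handed in at about 53 s of the 72 s limit: three discs lie flat in the tray, one per bay, the tray is home against the case stop, discs 4 and 5 are still in the trough, and no bystander appears to have moved; the hand-in call returned no verdict.

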